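# Two-button start of the examination lamp

## Robot

A 6-joint arm with a two-finger parallel gripper is mounted at the origin on the work surface. World frame = base frame: x ahead of the robot, y to its left, z up, the work surface at z = 0. Lengths are in m, angles in rad, forces in N, time in s.
With the tool pointing down it reaches from about 0.35 to 0.8 m from the base axis. Payload 7.3 kg.
Tool frame: the origin (TCP) lies at the very end of the fingers, on their centre line; the grasp point (between the pads) lies 19 mm behind it; z points along the fingers, y is the line along which they close (so a half turn about z gives the same grasp; the last joint's range is limited). The gripper opens to 85 mm and grips with 20 to 120 N. Pads are 22 mm wide; open, the fingers measure 114 mm over their backs; the gripper's body (76 mm by 85 mm) begins 54 mm behind the grasp point. The pads swing forward as they close: fully open they stand 13 mm farther back than shut.
Start: joints at [-1.298, 0.342, 1.524, -0, 1.275, -0.146], TCP at [0.214, -0.48, 0.231] pointing down, gripper open.
Joint ranges: [-2.53, 2.53], [-0.77, 2.02], [0.04, 2.7], [-1, 4.14], [0.28, 2.66], [-3.11, 3.11]. Speed limits (rad/s): [2.57, 2.57, 3.14, 3.14, 3.14, 3.14].

## Interface

Orientations are given as a rotation vector (axis times angle).
In Python, from cell import arm gives the robot as it stands.
- The arm moves only by the tool servo_tool, never from a script. Its argument "moves" is one flat list of numbers, 7 for each row, row after row: the turn, a rotation vector about the world's x, y, z in units of pi rad (1.0 is pi rad), then the shift along the world's x, y, z in units of 0.5 m (1.0 is 0.5 m), then the closure, from -1 (fully open) to 1 (shut). In form: [wx, wy, wz, x, y, z, jaw, wx, wy, wz, x, y, z, jaw, ...]. A call has 1 to 5 rows; each row is the pose to reach, as a shift and turn from the pose commanded when the call began, turning the shorter way round; what a row does not reach only later rows make up. A row lasts 1/8 s, in which the tool goes at most 62.5 mm and 10.7 degrees, less where a joint would pass 70% of its speed; a pose out of reach is approached as far as the arm can. A call with a number of a shift or a turn outside -1 to 1 is refused whole. A call with a gripper value outside its range is refused whole. The fingers move at their own pace and stop on an object; the grip force is fixed at half the most. Time passes only in rows, so rows that repeat a pose let the fingers close. It gives the time, the measured TCP pose, the force, the opening and the grip force at its end, in the units of the state.
- arm.get_obs(): the state, without advancing time (a new reading comes with each control period).
- arm.get_image(name): name is "scene" or "top" or "wrist"; returns a dict with "img" (420x560x3 uint8, red, green, blue), "range_z" (420x560 float32, m along the optical axis (not along the pixel's ray), 0 where there is no reading), "mtx" (3x3 intrinsics, pixels), "camera_from_world" (4x4, takes a point from world to camera coordinates); the wrist camera has in their place "mount" (4x4, takes a point from camera to tool coordinates, whose origin is the TCP and whose axes are the flange's). Camera axes: x right, y down, z forward; pixel columns grow to the right and rows downward; lengths in m; the calibration is good to about 2 mm. A picture is of the moment at which its call begins: read the wrist's pose just before it.
- arm.close_job(): hands the job in; it is judged then, once.
The state is a dict: "clock": time; "q": joint angles; "qd": joint speeds; "joint_efforts": joint torques, N m; "tool_pos": TCP position; "tcp_rot": TCP orientation; "wrist_force": force on the tool from outside, world axes, zero at the start; "moment": the same for the moment, N m; "finger_gap": finger opening in m; "finger_force": force on a finger pad.
Only numpy, scipy, OpenCV 4.12 (cv2) and the standard library are available. Lean on these libraries where they do the work, as an engineer would, in place of code of your own. Each camera call takes 0.05 s, during which the arm holds its last target. There are 200 camera calls.

## Task

On the grey lamp console, push the sliding guard all the way back so that the two big start buttons are free. Then press both start buttons down together, one fingertip on each and never one alone, keep them fully down for at least three seconds, then let both come up and move clear. Leave the guard open, do not press the small test button, pick nothing up, and leave the jar, bottle, brush and brush pot where they stand.

Things in the scene. Friction and masses are not known exactly. Their poses are not given: they have to be found in the camera images.
- console: Grey painted control console fixed on the table, 200 mm (x) by 270 mm (y), flat horizontal deck 45 mm above the table. Origin at the centre of its underside; its x axis points from its front edge (nearest the robot) to its back, y to its left, z up. Place and yaw (up to 0.45 rad either way) differ in each run. It does not move.
- guard (a joint): Travel in m of the sliding guard along the console's +x (to the back): 0 closed, over the two start buttons; 0.07 at its end stop, fully open. Starts between 0 and 0.01. Friction about 1.5 N; stays where it is left; can only slide. Behind its front wall it has a clear plastic roof (flat top 43 mm above the deck) and clear sides, reaching 57 mm back from the wall.
- guard_front (a point): Middle of the front face of the guard's aluminium front wall (138 mm wide in y, 6 mm thick, from 1 to 43 mm above the deck), 21 mm above the deck; push here towards the console's +x. Moves with the guard: at x = -0.068 in the console's frame when closed, +0.002 when fully open. The deck before it is empty, 32 mm deep.
- start_left_base: Round grey housing of the left start button, 44 mm across and 12 mm high, fixed on the deck; origin at the centre of its underside, 34 mm before the console's centre line (x = -0.034) and 26 to 36 mm to its left (y).
- start_right_base: Round grey housing of the right start button, same form; x = -0.034 and y = -26 to -36 mm in the console's frame. The spacing of the two buttons is thus 52 to 72 mm, different in each run, always along the console's y.
- start_left_top (a point): Centre of the top of the left start button's black cap, a flat disc 28 mm across; 24 mm above the deck when up. It moves with the cap.
- start_right_top (a point): Centre of the top of the right start button's cap; the same form and height as the left.
- start_left (a joint): How far in m the left start button is pressed: 0 up, 0.008 fully down. Spring: starts to move at about 1.8 N, fully down at about 6 N; springs back up when let go.
- start_right (a joint): The same for the right start button.
- test_top (a point): Top centre of the small test button, a black cap 16 mm across in a small grey round housing on the deck, 99 to 111 mm left of the console's centre line, outside the guard; not to be pressed.
- test (a joint): How far in m the test button is pressed: 0 up, 0.006 fully down.
- jar: Small amber glass jar with white cap, 32 mm across and 45 mm high, loose on the right rear of the deck; origin at the centre of its underside. Leave alone.
- brush_pot: White pot, 72 mm across and 90 mm high, with brush handles up to 177 mm high, loose on the table at the console's left; origin at the centre of its underside. Leave alone.
- brush: Flat brush lying loose on the table before the console, about 200 mm long, along the console's y, 20 mm high; origin on its underside. Leave alone.
- varnish: Amber bottle with black cap, 56 mm across and 110 mm high, loose on the table at the console's right; origin at the centre of its underside. Leave alone.

How it is judged:
By the outcome, as a careful person would: the job done as asked, in the order asked, and still so for the second after the job is handed in, with the robot touching nothing.
It also fails if it takes over 53 s, if anything falls off the work surface, if the arm or the gripper's body presses on something with over 40 N, if the wrist force passes 120 N, or if a joint passes its speed limit or range.

## Working session

There is one attempt and no reset: what is moved stays moved. The work goes in short steps, Python scripts to look and compute and a tool call to move; the robot and the scene stay as the last step left them, time stands still between calls to the robot, and variables do not carry over. Pictures are saved under pics/ and viewed, at most 10 in all, crops included, and the job is handed in when it is done.

Besides the shell and the picture viewer there is one more tool, called after "Emit:" by a JSON object that holds its "fn" and its "kwargs". servo_tool: Moves the arm, as the interface text tells. Shifts and turns lie within -1 to 1; 1 stands for 0.5 m of shift or pi rad of turn. Its arguments: {"type":"object","properties":{"moves":{"type":"array","items":{"type":"number","minimum":-1,"maximum":1}}},"required":["moves"]}

```bash
mkdir -p pics; ls
cat > h.py <<'E'
import numpy as np, cv2
from cell import arm
def snap(n,f):
    d=arm.get_image(n); cv2.imwrite('pics/'+f+'.png',d['img'][:,:,::-1]); np.savez('pics/'+f+'.npz',**d); return d
def pt(d,u,v):
    z=float(d['range_z'][int(v),int(u)]); p=np.linalg.inv(d['mtx'])@[u,v,1]*z
    return (np.linalg.inv(d['camera_from_world'])@[*p,1])[:3]
E
python3 - <<'E'
from h import *
print(arm.get_obs())
a=snap('top','top0'); b=snap('scene','scene0')
print(a['camera_from_world'],a['mtx'])
E
```

```text
pics
{'clock': 0.0, 'q': array([-1.29800825e+00,  3.42755716e-01,  1.52504499e+00, -2.78038512e-05,
        1.27543799e+00, -1.45979538e-01]), 'qd': array([ 5.62212238e-04, -4.14706202e-04, -4.04238542e-05,  1.93237662e-04,
       -2.47417753e-03, -4.12083858e-04]), 'joint_efforts': array([-1.14563831e-03, -4.33682156e+01, -2.46006435e+01, -1.91564645e-04,
        8.06580851e-03, -1.18891725e-05]), 'tool_pos': array([ 0.21338956, -0.47920981,  0.2305991 ]), 'tcp_rot': array([-3.07136982e+00, -6.52674030e-01,  2.05410085e-04]), 'wrist_force': array([-0.06412249,  0.28643462, -0.09958823]), 'moment': array([ 0.01526933,  0.00698706, -0.01399276]), 'finger_force': 0.0, 'finger_gap': 0.08579464096008874}
[[-0.02415295 -0.99838085  0.05150069  0.03398027]
 [-0.99762406  0.02074581 -0.06569505  0.6098621 ]
 [ 0.06452025 -0.05296506 -0.99650983  0.7457312 ]
 [ 0.          0.          0.          1.        ]] [[382.1662296    0.         281.28563513]
 [  0.         382.1662296  205.82874259]
 [  0.           0.           1.        ]]
```

View pics/top0.png

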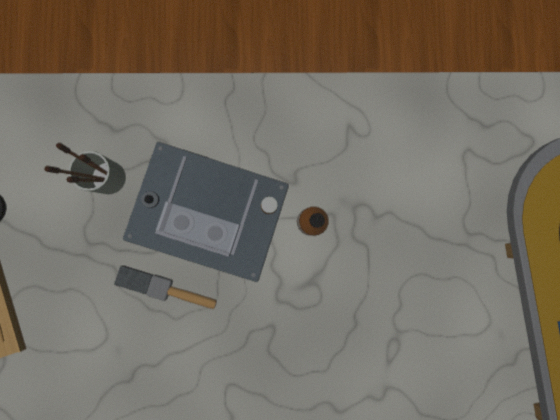

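View pics/scene0.png

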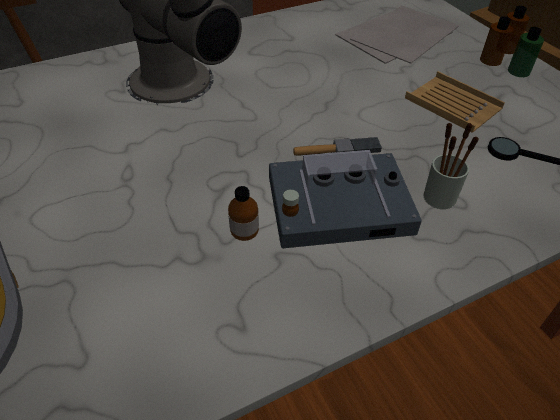

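The top view shows the console corners at about (158,142), (288,184), (259,281) and (124,240). The buttons are near (181,222) and (215,233) under the guard roof, the jar is at (269,205) and the test button at (150,199).

```bash
cat >> h.py <<'E'
def ray(d,u,v,z):
    W=np.linalg.inv(d['camera_from_world']); r=W[:3,:3]@np.linalg.inv(d['mtx'])@[u,v,1]; o=W[:3,3]
    return o+r*(z-o[2])/r[2]
E
python3 - <<'E'
from h import *
d=dict(np.load('pics/top0.npz'))
im=cv2.imread('pics/top0.png')
cv2.imwrite('pics/c.png',cv2.resize(im[130:290,110:300],None,fx=3.7,fy=3.7,interpolation=cv2.INTER_CUBIC))
for u,v in [(158,142),(288,184),(259,281),(124,240)]: print(ray(d,u,v,.045).round(4))
print(pt(d,200,180),pt(d,170,250))
E
```

```text
[0.7367 0.256  0.045 ]
[0.651  0.0075 0.045 ]
[0.4663 0.0676 0.045 ]
[0.5505 0.3196 0.045 ]
[0.66172854 0.17672216 0.04528781] [0.52940271 0.23485995 0.04270474]
```

View pics/c.png

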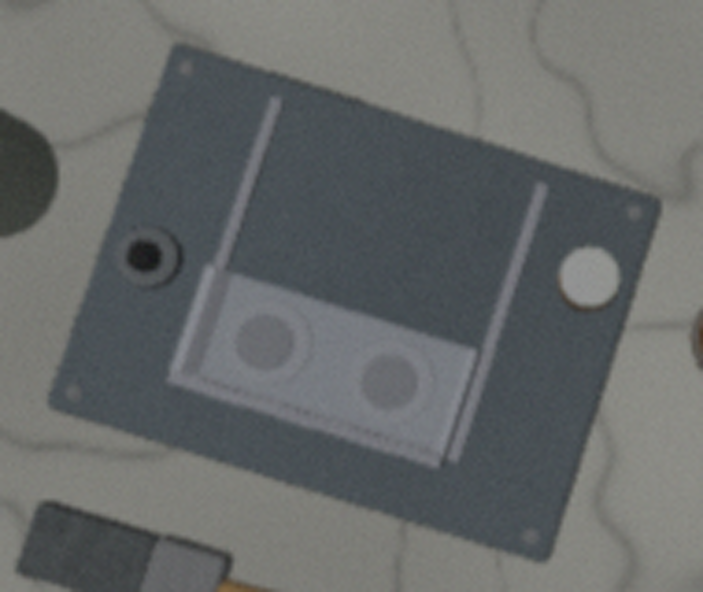

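```bash
cat >> h.py <<'E'
from scipy.spatial.transform import Rotation as R
from scipy.optimize import least_squares
def fit():
    d=dict(np.load('pics/top0.npz'))
    uv=[(157.6,141.6),(288.4,184.3),(257.3,281.9),(123.5,239.5)]
    P=np.array([ray(d,u,v,.045)[:2] for u,v in uv]); L=np.array([(.1,.135),(.1,-.135),(-.1,-.135),(-.1,.135)])
    rot=lambda a:np.array([[np.cos(a),-np.sin(a)],[np.sin(a),np.cos(a)]])
    s=least_squares(lambda p:(L@rot(p[2]).T+p[:2]-P).ravel(),[.6,.16,-.33]); return s.x,rot(s.x[2]),s.fun,d
def plan(x,y,z,yaw):
    "shift/turn (units of moves) from the present pose to console-frame (x,y), world z"
    o=arm.get_obs(); p,A,_,_=fit(); t=A@[x,y]+p[:2]; t=np.array([*t,z])
    Y=R.from_rotvec(o['tcp_rot']).as_matrix()[:,1]; a=yaw+np.pi/2-np.arctan2(Y[1],Y[0]); a=(a+np.pi/2)%np.pi-np.pi/2
    print('target',t.round(4),'shift',((t-o['tool_pos'])/.5).round(4),'turnz',(a/np.pi).round(4),'gap',o['finger_gap'],'F',o['wrist_force'].round(1),'t',o['clock'])
E
python3 - <<'E'
from h import *
p,A,f,d=fit(); print(p,f.round(4)*1e3)
for u,v in [(181.9,222.4),(215.1,233.0)]: print((A.T@(ray(d,u,v,.069)[:2]-p[:2])).round(4))
print((A.T@(ray(d,110+145/3.7,130+257/3.7,.065)[:2]-p[:2])).round(4))
plan(-.09,0,.23,p[2]); plan(-.09,0,.076,p[2])
E
```

```text
[ 0.60103197  0.16372328 -0.33352103] [ 2.2  1.8  0.9 -3.4 -2.4 -1.9 -0.7  3.5]
[-0.0335  0.034 ]
[-0.0335 -0.0299]
[-0.0118  0.1053]
target [0.516  0.1932 0.23  ] shift [ 0.6051  1.3449 -0.0014] turnz -0.2395 gap 0.08556046570039381 F [ 0.3  0.1 -0.3] t 0.1
target [0.516  0.1932 0.076 ] shift [ 0.6051  1.3449 -0.3094] turnz -0.2395 gap 0.08556046570039381 F [ 0.3  0.1 -0.3] t 0.1
```

Emit:
{"fn": "servo_tool", "kwargs": {"moves": [0, 0, 0.05, 0.04, 0.09, 0, 1, 0, 0, 0.1, 0.08, 0.18, 0, 1, 0, 0, 0.15, 0.12, 0.27, 0, 1, 0, 0, 0.2, 0.16, 0.36, 0, 1, 0, 0, 0.25, 0.2, 0.45, 0, 1]}}

```text
clock: 0.72
tool_pos: [0.3138, -0.253, 0.2311]
tcp_rot: [-2.585, -1.785, -0.0]
wrist_force: [0.5, 0.7, -0.8]
finger_gap: 0.0001
finger_force: 0.0
```

Emit:
{"fn": "servo_tool", "kwargs": {"moves": [0, 0, 0.05, 0.04, 0.09, 0, 1, 0, 0, 0.1, 0.08, 0.18, 0, 1, 0, 0, 0.15, 0.12, 0.27, 0, 1, 0, 0, 0.2, 0.16, 0.36, 0, 1, 0, 0, 0.25, 0.2, 0.45, 0, 1]}}

```text
clock: 1.35
tool_pos: [0.4138, -0.028, 0.2312]
tcp_rot: [-1.704, -2.639, 0.0]
wrist_force: [0.7, -0.2, 0.5]
finger_gap: -0.0002
finger_force: 0.0
```

Emit:
{"fn": "servo_tool", "kwargs": {"moves": [0, 0, 0.05, 0.04, 0.09, 0, 1, 0, 0, 0.1, 0.08, 0.18, 0, 1, 0, 0, 0.15, 0.12, 0.27, 0, 1, 0, 0, 0.2, 0.16, 0.36, 0, 1, 0, 0, 0.25, 0.2, 0.44, 0, 1]}}

```text
clock: 1.98
tool_pos: [0.5137, 0.1921, 0.2309]
tcp_rot: [-0.564, -3.09, 0.0]
wrist_force: [-0.2, -0.7, 0.7]
finger_gap: -0.0
finger_force: 0.0
```

Run:
```python
from h import *
plan(-.09,0,.23,fit()[0][2]); plan(-.09,0,.077,fit()[0][2]);o=arm.get_obs();print(o['q'],o['tool_pos'],o['tcp_rot'])
d=snap('wrist','w0'); print(d['mount'])
```

```text
target [0.516  0.1932 0.23  ] shift [ 0.0045  0.0021 -0.0018] turnz 0.0087 gap -1.2721662743835427e-05 F [-0.2 -0.7  0.7] t 1.975
target [0.516  0.1932 0.077 ] shift [ 0.0045  0.0021 -0.3078] turnz 0.0087 gap -1.2721662743835427e-05 F [-0.2 -0.7  0.7] t 1.975
[ 2.18092625e-01  3.85769934e-01  1.45901381e+00  4.57130510e-05
  1.29747272e+00 -9.91943963e-01] [0.51372131 0.19211745 0.23092416] [-5.63518327e-01 -3.09000007e+00  3.40795851e-04]
[[-9.36110414e-04 -9.65925800e-01 -2.58817449e-01  6.65596197e-02]
 [ 9.99999445e-01 -1.02937748e-03  2.24839442e-04  1.75585458e-03]
 [-4.83599071e-04 -2.58817095e-01  9.65926228e-01 -1.43544765e-01]
 [ 0.00000000e+00  0.00000000e+00  0.00000000e+00  1.00000000e+00]]
```

View pics/w0.png

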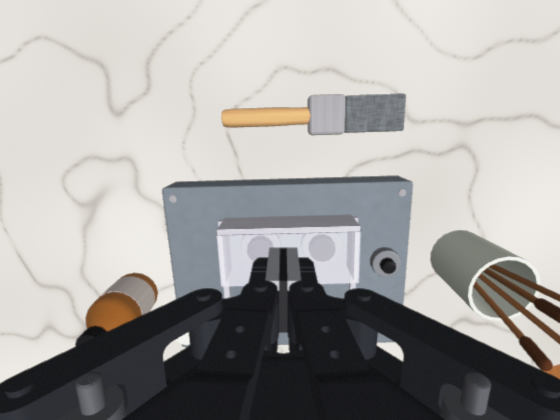

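The wrist view shows the guard with cap centres near (262,248) and (322,248), the brush at about y=115, and the test button at (387,264). I'll use it to cross-check the fit.

Run:
```python
from h import *
p,A,_,_=fit(); d=dict(np.load('pics/w0.npz')); o=arm.get_obs()
T=np.eye(4);T[:3,:3]=R.from_rotvec(o['tcp_rot']).as_matrix();T[:3,3]=o['tool_pos']
d['camera_from_world']=np.linalg.inv(T@d['mount'])
for n,u,v,z in [('L',322,248,.069),('R',262,248,.069),('test',388,266,.06),('screwR',172,199,.045),('screwL',403,192,.045),('wallL',357,219,.088),('wallR',219,222,.088),('brush',310,134,.01)]:
    q=ray(d,u,v,z); print(n,q.round(4),(A.T@(q[:2]-p[:2])).round(4),pt(d,u,v).round(3))
```

```text
L [0.5813 0.2177 0.069 ] [-0.0363  0.0445] [0.574 0.218 0.088]
R [0.5596 0.1593 0.069 ] [-0.0376 -0.0178] [0.553 0.163 0.088]
test [0.6299 0.2783 0.06  ] [-0.0103  0.1177] [0.625 0.277 0.069]
screwR [0.4822 0.0843 0.045 ] [-0.0863 -0.1139] [0.482 0.085 0.047]
screwL [0.5608 0.3189 0.045 ] [-0.0889  0.1334] [0.56  0.318 0.048]
wallL [0.557  0.2583 0.088 ] [-0.0726  0.075 ] [0.57  0.263 0.051]
wallR [0.5142 0.1343 0.088 ] [-0.0724 -0.0562] [0.522 0.123 0.051]
brush [0.4711 0.2478 0.01  ] [-0.1503  0.0369] [0.471 0.247 0.017]
```

Run:
```python
from h import *
o=arm.get_obs(); print(o['tool_pos'],o['clock'])
d=snap('scene','s1'); cv2.imwrite('pics/s1c.png',cv2.resize(d['img'][80:260,230:450,::-1],None,fx=3.5,fy=3.2,interpolation=cv2.INTER_CUBIC))
p=d['camera_from_world']@[*o['tool_pos'],1]; p=d['mtx']@p[:3]; print('tcp px',p/p[2])
for u,v in [(300,60),(150,250),(400,330)]: print(pt(d,u,v))
d=dict(np.load('pics/top0.npz'))
for u,v in [(100,350),(400,100),(420,350),(60,110)]: print(pt(d,u,v))
```

```text
[0.51546044 0.1960987  0.23061815] 2.025
tcp px [340.19008587  82.62322374   1.        ]
[ 0.06011567  0.36616891 -0.00280452]
[ 5.47276656e-01 -2.17396141e-01  1.78591993e-04]
[ 0.8962305   0.10615385 -0.00140062]
[0.33684871 0.38067271 0.00066686]
[ 0.83255886 -0.23963483 -0.00232318]
[0.56111907 0.06077087 0.78144338]
[ 0.81626685  0.46440154 -0.00253352]
```

View pics/s1c.png

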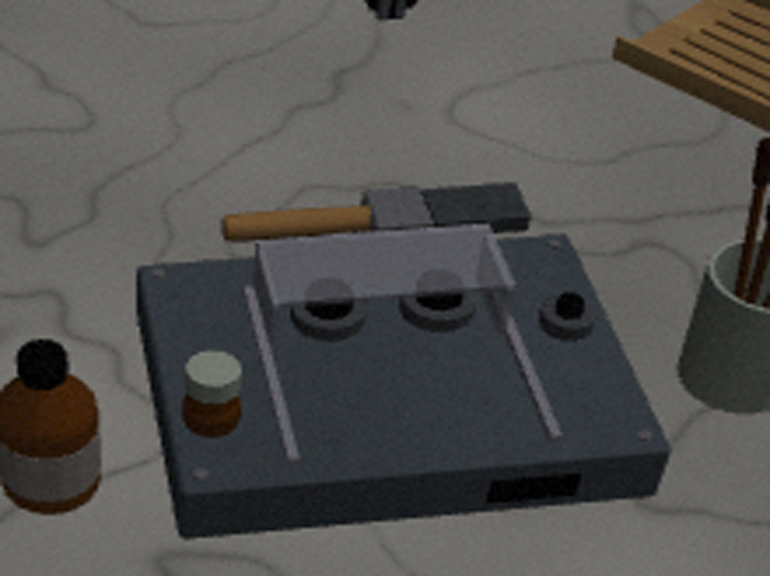

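The scene crop shows the deck corners at about (138,268), (568,235), (667,448) and (180,493) in the crop. The fingertip is at (390,15), which matches the predicted TCP.

Emit:
{"fn": "servo_tool", "kwargs": {"moves": [0, 0, 0, 0, 0, 0, 1, 0, 0, 0, 0, 0, 0, 1]}}

```text
clock: 2.33
tool_pos: [0.5131, 0.1894, 0.2312]
tcp_rot: [-0.575, -3.088, 0.001]
wrist_force: [0.5, -0.1, -0.8]
finger_gap: 0.0003
finger_force: 0.0
```

Run:
```python
from h import *
d=dict(np.load('pics/s1.npz')); p,A,_,_=fit()
f=lambda u,v,z:A.T@(ray(d,230+u/3.5,80+v/3.2,z)[:2]-p[:2])
for u,v,e in [(138,268,(-100,-135)),(568,235,(-100,135)),(667,448,(100,135)),(180,493,(100,-135))]: print((f(u,v,.045)*1e3).round(1),e)
print('housing ctr base',f(330,318,.051),f(438,306,.051))
o=arm.get_obs(); print(o['tool_pos'],o['clock'],o['tcp_rot'])
d=snap('wrist','w1'); np.savez('pics/w1.npz',**d,pos=o['tool_pos'],rot=o['tcp_rot'])
cv2.imwrite('pics/w1c.png',cv2.resize(d['img'][165:285,150:420,::-1],None,fx=2.9,fy=2.9,interpolation=cv2.INTER_CUBIC))
```

```text
[ -91.1 -131. ] (-100, -135)
[-92.  135.6] (-100, 135)
[102.2 133.6] (100, 135)
[ 103.8 -131.9] (100, -135)
housing ctr base [-0.0237959  -0.02742623] [-0.02699929  0.03721332]
[0.51312234 0.18943512 0.2312326 ] 2.325 [-5.75234642e-01 -3.08794887e+00  6.19512028e-04]
```

View pics/w1c.png

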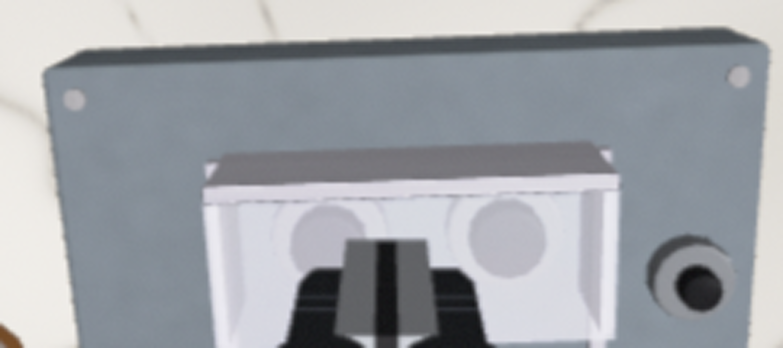

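The wrist crop shows the deck's front corners at (45,72) and (767,43), and caps R (330,240) and L (508,237). The guard's top front edge runs from (207,187) to (615,175).

Run:
```python
from h import *
p,A,_,_=fit(); d=dict(np.load('pics/w1.npz'))
T=np.eye(4);T[:3,:3]=R.from_rotvec(d['rot']).as_matrix();T[:3,3]=d['pos']
d['camera_from_world']=np.linalg.inv(T@d['mount'])
for n,u,v,z in [('cornR',45,72,.045),('cornL',767,43,.045),('L',508,237,.069),('R',330,240,.069),('test',699,288,.064),('screwR',74,100,.045),('screwL',739,77,.045),('wallL',615,175,.088),('wallR',207,187,.088)]:
    u=150+u/2.9;v=165+v/2.9
    q=ray(d,u,v,z); print(n,q.round(4),(A.T@(q[:2]-p[:2])).round(4),'depth',pt(d,u,v).round(3))
c=d['camera_from_world']@[*d['pos'],1]; c=d['mtx']@c[:3]; c/=c[2]; print('tcp crop px',(c[0]-150)*2.9,(c[1]-165)*2.9)
```

```text
cornR [0.4663 0.0752 0.045 ] [-0.0983 -0.1277] depth [0.466 0.076 0.046]
cornL [0.5518 0.3258 0.045 ] [-0.0996  0.137 ] depth [0.565 0.34  0.001]
L [0.5791 0.213  0.069 ] [-0.0369  0.0394] depth [0.571 0.213 0.088]
R [0.5571 0.1531 0.069 ] [-0.038  -0.0244] depth [0.55  0.157 0.089]
test [0.6256 0.2722 0.064 ] [-0.0123  0.1106] depth [0.624 0.272 0.068]
screwR [0.4797 0.0805 0.045 ] [-0.0874 -0.1184] depth [0.48  0.081 0.046]
screwL [0.5603 0.3129 0.045 ] [-0.0873  0.1276] depth [0.559 0.312 0.048]
wallL [0.5633 0.2532 0.088 ] [-0.065   0.0722] depth [0.563 0.253 0.089]
wallR [0.5185 0.126  0.088 ] [-0.0656 -0.0627] depth [0.518 0.126 0.088]
tcp crop px 374.9043143683812 294.00657906762257
```

Run:
```python
from h import *
y=fit()[0][2]; print(fit()[1])
plan(-.09,.0015,.077,y); plan(-.014,.0015,.077,y)
```

```text
[[ 0.94489552  0.32737206]
 [-0.32737206  0.94489552]]
target [0.5165 0.1946 0.077 ] shift [ 0.0065  0.0104 -0.3089] turnz 0.0111 gap -9.970915597998785e-05 F [0.6 0.2 0.3] t 2.375
target [0.5883 0.1697 0.077 ] shift [ 0.1501 -0.0393 -0.3089] turnz 0.0111 gap -9.970915597998785e-05 F [0.6 0.2 0.3] t 2.375
```

Emit:
{"fn": "servo_tool", "kwargs": {"moves": [0, 0, 0.011, 0.006, 0.009, -0.08, 1, 0, 0, 0.011, 0.006, 0.009, -0.16, 1, 0, 0, 0.011, 0.006, 0.009, -0.24, 1, 0, 0, 0.011, 0.006, 0.009, -0.308, 1, 0, 0, 0.011, 0.006, 0.009, -0.308, 1]}}

```text
clock: 3.0
tool_pos: [0.5148, 0.1936, 0.0755]
tcp_rot: [-0.521, -3.093, 0.003]
wrist_force: [0.3, 0.0, 0.6]
finger_gap: -0.0001
finger_force: 0.0
```

Emit:
{"fn": "servo_tool", "kwargs": {"moves": [0, 0, 0, 0.028, -0.01, 0, 1, 0, 0, 0, 0.056, -0.02, 0, 1, 0, 0, 0, 0.084, -0.029, 0, 1, 0, 0, 0, 0.112, -0.039, 0, 1, 0, 0, 0, 0.135, -0.047, 0, 1]}}

```text
clock: 3.62
tool_pos: [0.5852, 0.171, 0.0776]
tcp_rot: [0.519, 3.098, 0.001]
wrist_force: [-1.5, 1.3, 0.5]
finger_gap: 0.0004
finger_force: 0.9
```

Run:
```python
from h import *
y=fit()[0][2]; print(arm.get_obs()['tool_pos'])
plan(-.009,.0015,.077,y)
```

```text
[0.58523517 0.17101305 0.07756463]
target [0.593  0.1681 0.077 ] shift [ 0.0156 -0.0059 -0.0011] turnz -0.0004 gap 0.000357595913977587 F [-1.5  1.3  0.5] t 3.625
```

Emit:
{"fn": "servo_tool", "kwargs": {"moves": [0, 0, 0, 0.004, -0.0014, 0, 1, 0, 0, 0, 0.008, -0.0028, 0, 1, 0, 0, 0, 0.012, -0.0042, 0, 1, 0, 0, 0, 0.016, -0.0055, 0, 1, 0, 0, 0, 0.018, -0.006, 0, 1]}}

```text
clock: 4.25
tool_pos: [0.5928, 0.1682, 0.0771]
tcp_rot: [-0.519, -3.098, 0.0]
wrist_force: [-1.4, -0.3, -0.6]
finger_gap: -0.0001
finger_force: 0.8
```

Emit:
{"fn": "servo_tool", "kwargs": {"moves": [0, 0, 0, 0.003, -0.001, 0, 1, 0, 0, 0, 0.005, -0.0017, 0, 1]}}

```text
clock: 4.5
tool_pos: [0.5939, 0.1679, 0.0771]
tcp_rot: [-0.518, -3.095, 0.0]
wrist_force: [-8.7, 1.4, 3.6]
finger_gap: -0.0004
finger_force: 4.7
```

Emit:
{"fn": "servo_tool", "kwargs": {"moves": [0, 0, 0, 0.003, -0.001, 0, 1, 0, 0, 0, 0.003, -0.001, 0, 1]}}

```text
clock: 4.75
tool_pos: [0.5939, 0.1679, 0.0771]
tcp_rot: [-0.518, -3.092, 0.001]
wrist_force: [-12.8, 2.0, 7.3]
finger_gap: -0.0002
finger_force: 6.2
```

Emit:
{"fn": "servo_tool", "kwargs": {"moves": [0, 0, 0, -0.03, 0.01, 0, 1, 0, 0, 0, -0.05, 0.02, 0.02, 1, 0, 0, 0, -0.054, 0.022, 0.08, 1, 0, 0, 0, -0.054, 0.022, 0.1, -0.28, 0, 0, 0, -0.054, 0.022, 0.1, -0.28]}}

```text
clock: 5.38
tool_pos: [0.5708, 0.1781, 0.1283]
tcp_rot: [0.519, 3.096, 0.001]
wrist_force: [-0.5, 0.0, -0.3]
finger_gap: 0.0359
finger_force: 0.0
```

Emit:
{"fn": "servo_tool", "kwargs": {"moves": [0, 0, 0, 0, 0, 0, -0.28, 0, 0, 0, 0, 0, 0, -0.28, 0, 0, 0, 0, 0, 0, -0.28]}}

```text
clock: 5.75
tool_pos: [0.5698, 0.1779, 0.1266]
tcp_rot: [-0.519, -3.097, 0.001]
wrist_force: [0.6, 0.1, 0.9]
finger_gap: 0.0545
finger_force: 0.0
```

Run:
```python
from h import *
plan(-.034,.0035,.1,fit()[0][2])
o=arm.get_obs(); print(o['tool_pos'],o['tcp_rot'])
d=snap('wrist','w2'); np.savez('pics/w2.npz',**d,pos=o['tool_pos'],rot=o['tcp_rot'])
cv2.imwrite('pics/w2c.png',cv2.resize(d['img'][120:420,90:470,::-1],None,fx=2,fy=2,interpolation=cv2.INTER_CUBIC))
```

```text
target [0.5701 0.1782 0.1   ] shift [ 0.0005  0.0006 -0.0533] turnz -0.0004 gap 0.0545345074402236 F [0.6 0.1 0.9] t 5.75
[0.56981897 0.17786275 0.12664735] [-5.19237785e-01 -3.09736062e+00  5.25939316e-04]
```

View pics/w2c.png

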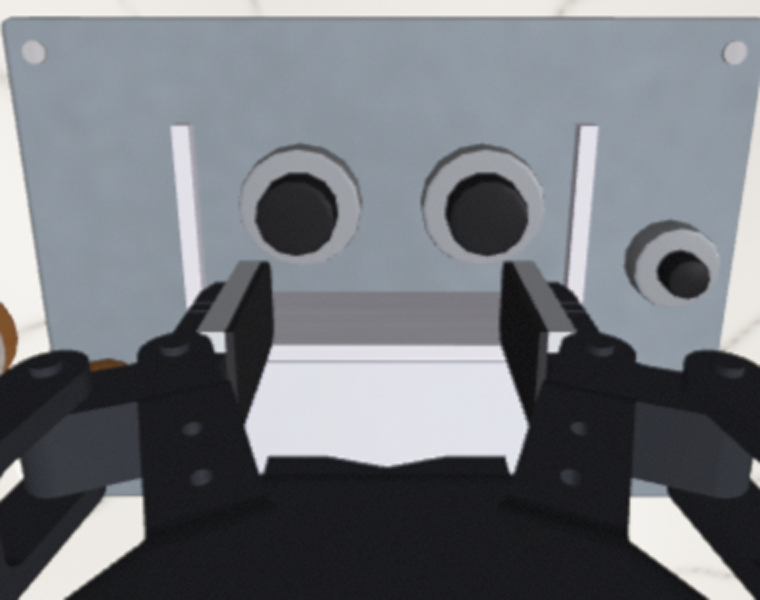

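The wrist crop shows both buttons free, with caps at (296,213) and (487,213). The fingertip inner faces are at (271,262) and (503,262), and the guard is behind.

Run:
```python
from h import *
p,A,_,_=fit(); d=dict(np.load('pics/w2.npz'))
T=np.eye(4);T[:3,:3]=R.from_rotvec(d['rot']).as_matrix();T[:3,3]=d['pos']
d['camera_from_world']=np.linalg.inv(T@d['mount'])
for u,v,z in [(296,213,.069),(487,213,.069),(33,52,.045),(735,52,.045)]:
    u=90+u/2;v=120+v/2;q=ray(d,u,v,z); print((A.T@(q[:2]-p[:2])).round(4),'depth',pt(d,u,v).round(4))
print('tcp',A.T@(d['pos'][:2]-p[:2]))
C=np.linalg.inv(d['mount'])
for t in [(.011,.0272,0),(.011,-.0272,0),(.011,.0272,-.006),(.011,.0272,-.01),(.011,.0336,-.006)]:
    c=d['mtx']@(C@[*t,1])[:3]; c/=c[2]; print(t,(c[0]-90)*2,(c[1]-120)*2)
```

```text
[-0.0365 -0.0252] depth [0.5582 0.1521 0.0697]
[-0.0365  0.039 ] depth [0.5791 0.2125 0.0695]
[-0.0881 -0.119 ] depth [0.479  0.0808 0.0464]
[-0.0882  0.1277] depth [0.5589 0.312  0.0476]
tcp [-0.03412188  0.00314206]
(0.011, 0.0272, 0) 489.8629667552726 250.8140523875723
(0.011, -0.0272, 0) 266.546226835676 251.05009293468532
(0.011, 0.0272, -0.006) 493.9788808536607 260.09591840483773
(0.011, 0.0272, -0.01) 496.9076940705653 266.70073357324713
(0.011, 0.0336, -0.006) 521.2830233112243 260.0669638880912
```

Emit:
{"fn": "servo_tool", "kwargs": {"moves": [0, 0, 0, -0.001, 0.0035, 0, -0.345, 0, 0, 0, -0.001, 0.0035, -0.03, -0.345, 0, 0, 0, -0.001, 0.0035, -0.07, -0.345, 0, 0, 0, -0.001, 0.0035, -0.094, -0.345, 0, 0, 0, -0.001, 0.0035, -0.094, -0.345]}}

```text
clock: 6.42
tool_pos: [0.5687, 0.1796, 0.0789]
tcp_rot: [-0.519, -3.096, 0.001]
wrist_force: [0.1, -0.3, 0.2]
finger_gap: 0.0573
finger_force: 0.0
```

Emit:
{"fn": "servo_tool", "kwargs": {"moves": [0, 0, 0, 0, 0, -0.008, -0.345, 0, 0, 0, 0, 0, -0.008, -0.345]}}

```text
clock: 6.68
tool_pos: [0.5697, 0.1798, 0.0765]
tcp_rot: [0.519, 3.098, 0.0]
wrist_force: [-0.1, -0.5, -0.3]
finger_gap: 0.0575
finger_force: 0.0
```

Run:
```python
from h import *
o=arm.get_obs(); print(o['tool_pos'],o['tcp_rot'],o['finger_gap'])
d=snap('wrist','w3')
cv2.imwrite('pics/w3c.png',cv2.resize(d['img'][150:350,150:420,::-1],None,fx=2.9,fy=2.9,interpolation=cv2.INTER_CUBIC))
```

```text
[0.5696949  0.17979444 0.07654271] [5.19105070e-01 3.09787997e+00 4.00303977e-04] 0.05745336361368403
```

View pics/w3c.png

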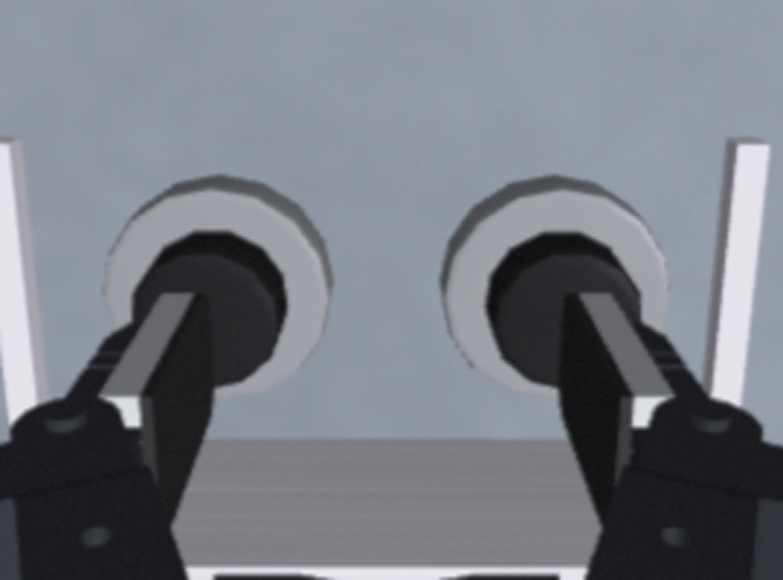

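Both fingertips are over the caps: tips at about u=184 and 591, caps at about 211 and 565, and midpoints equal. I'll bring the fingers in slightly and press.

Emit:
{"fn": "servo_tool", "kwargs": {"moves": [0, 0, 0, 0, 0, 0, -0.31, 0, 0, 0, 0, 0, -0.016, -0.31, 0, 0, 0, 0, 0, -0.034, -0.31, 0, 0, 0, 0, 0, -0.05, -0.31, 0, 0, 0, 0, 0, -0.05, -0.31]}}

```text
clock: 7.35
tool_pos: [0.57, 0.1799, 0.0565]
tcp_rot: [0.518, 3.095, 0.001]
wrist_force: [-15.4, -2.9, 41.5]
finger_gap: 0.056
finger_force: 20.4
```

Emit:
{"fn": "servo_tool", "kwargs": {"moves": [0, 0, 0, 0, 0, 0.002, -0.31, 0, 0, 0, 0, 0, 0.002, -0.31, 0, 0, 0, 0, 0, 0.002, -0.31, 0, 0, 0, 0, 0, 0.002, -0.31, 0, 0, 0, 0, 0, 0.002, -0.31]}}

```text
clock: 7.98
tool_pos: [0.57, 0.1799, 0.0566]
tcp_rot: [0.518, 3.096, 0.001]
wrist_force: [-11.2, -2.2, 34.0]
finger_gap: 0.0558
finger_force: 17.0
```

Run:
```python
from h import *
o=arm.get_obs(); print(o['tool_pos'],o['wrist_force'],o['moment'])
d=snap('wrist','w4')
cv2.imwrite('pics/w4c.png',cv2.resize(d['img'][150:350,150:420,::-1],None,fx=2.9,fy=2.9,interpolation=cv2.INTER_CUBIC))
```

```text
[0.57001719 0.17988388 0.05657779] [-11.22770816  -2.20575801  33.97586313] [-0.56032435  1.93191077 -0.01314039]
```

View pics/w4c.png

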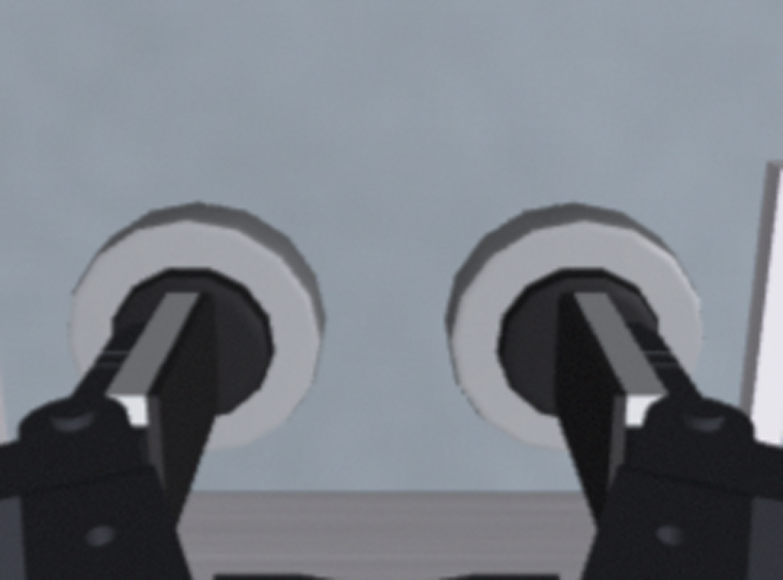

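The picture shows both tips resting on low caps, and force is rising without travel, so both are fully down. I'll hold.

Emit:
{"fn": "servo_tool", "kwargs": {"moves": [0, 0, 0, 0, 0, 0, -0.31, 0, 0, 0, 0, 0, 0, -0.31, 0, 0, 0, 0, 0, 0, -0.31, 0, 0, 0, 0, 0, 0, -0.31, 0, 0, 0, 0, 0, 0, -0.31]}}

```text
clock: 8.65
tool_pos: [0.57, 0.1799, 0.0566]
tcp_rot: [0.518, 3.096, 0.001]
wrist_force: [-11.2, -1.4, 34.4]
finger_gap: 0.0563
finger_force: 17.0
```

Emit:
{"fn": "servo_tool", "kwargs": {"moves": [0, 0, 0, 0, 0, 0, -0.31, 0, 0, 0, 0, 0, 0, -0.31, 0, 0, 0, 0, 0, 0, -0.31, 0, 0, 0, 0, 0, 0, -0.31, 0, 0, 0, 0, 0, 0, -0.31]}}

```text
clock: 9.28
tool_pos: [0.57, 0.1799, 0.0566]
tcp_rot: [0.518, 3.096, 0.001]
wrist_force: [-10.7, -2.3, 33.9]
finger_gap: 0.0562
finger_force: 17.0
```

Emit:
{"fn": "servo_tool", "kwargs": {"moves": [0, 0, 0, 0, 0, 0, -0.31, 0, 0, 0, 0, 0, 0, -0.31, 0, 0, 0, 0, 0, 0, -0.31, 0, 0, 0, 0, 0, 0, -0.31, 0, 0, 0, 0, 0, 0, -0.31]}}

```text
clock: 9.9
tool_pos: [0.57, 0.1799, 0.0566]
tcp_rot: [0.518, 3.096, 0.001]
wrist_force: [-10.4, -2.7, 34.3]
finger_gap: 0.0563
finger_force: 17.0
```

Emit:
{"fn": "servo_tool", "kwargs": {"moves": [0, 0, 0, 0, 0, 0, -0.31, 0, 0, 0, 0, 0, 0, -0.31, 0, 0, 0, 0, 0, 0, -0.31, 0, 0, 0, 0, 0, 0, -0.31, 0, 0, 0, 0, 0, 0, -0.31]}}

```text
clock: 10.52
tool_pos: [0.57, 0.1799, 0.0566]
tcp_rot: [0.518, 3.096, 0.001]
wrist_force: [-10.9, -3.0, 33.8]
finger_gap: 0.056
finger_force: 17.0
```

Emit:
{"fn": "servo_tool", "kwargs": {"moves": [0, 0, 0, 0, 0, 0, -0.31, 0, 0, 0, 0, 0, 0, -0.31, 0, 0, 0, 0, 0, 0, -0.31, 0, 0, 0, 0, 0, 0, -0.31, 0, 0, 0, 0, 0, 0, -0.31]}}

```text
clock: 11.15
tool_pos: [0.57, 0.1799, 0.0566]
tcp_rot: [0.518, 3.096, 0.001]
wrist_force: [-11.5, -2.9, 33.5]
finger_gap: 0.0563
finger_force: 17.0
```

Emit:
{"fn": "servo_tool", "kwargs": {"moves": [0, 0, 0, 0, 0, 0, -0.31, 0, 0, 0, 0, 0, 0, -0.31, 0, 0, 0, 0, 0, 0, -0.31, 0, 0, 0, 0, 0, 0, -0.31, 0, 0, 0, 0, 0, 0, -0.31]}}

```text
clock: 11.78
tool_pos: [0.57, 0.1799, 0.0566]
tcp_rot: [0.518, 3.096, 0.001]
wrist_force: [-11.1, -1.8, 33.9]
finger_gap: 0.056
finger_force: 17.0
```

Emit:
{"fn": "servo_tool", "kwargs": {"moves": [0, 0, 0, 0, 0, 0.03, -0.31, 0, 0, 0, 0, 0, 0.1, -0.31, 0, 0, 0, 0, 0, 0.2, -0.31, 0, 0, 0, 0, 0, 0.28, -0.31, 0, 0, 0, 0, 0, 0.28, -0.31]}}

```text
clock: 12.4
tool_pos: [0.5712, 0.1801, 0.1954]
tcp_rot: [0.518, 3.092, 0.004]
wrist_force: [-0.1, -0.3, -0.8]
finger_gap: 0.0562
finger_force: 0.0
```

Emit:
{"fn": "servo_tool", "kwargs": {"moves": [0, 0, 0, -0.1, -0.06, 0.06, -0.31, 0, 0, 0, -0.2, -0.12, 0.1, -0.31, 0, 0, 0, -0.24, -0.2, 0.1, -0.31, 0, 0, 0, -0.24, -0.2, 0.1, -0.31, 0, 0, 0, -0.24, -0.2, 0.1, -0.31]}}

```text
clock: 13.02
tool_pos: [0.4496, 0.0798, 0.2415]
tcp_rot: [-0.52, -3.097, -0.0]
wrist_force: [-0.3, 0.1, -0.4]
finger_gap: 0.0558
finger_force: 0.0
```

Run:
```python
from h import *
d=snap('scene','s2'); cv2.imwrite('pics/s2c.png',cv2.resize(d['img'][80:260,210:480,::-1],None,fx=2.9,fy=2.9,interpolation=cv2.INTER_CUBIC))
```

```text
(no output)
```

View pics/s2c.png

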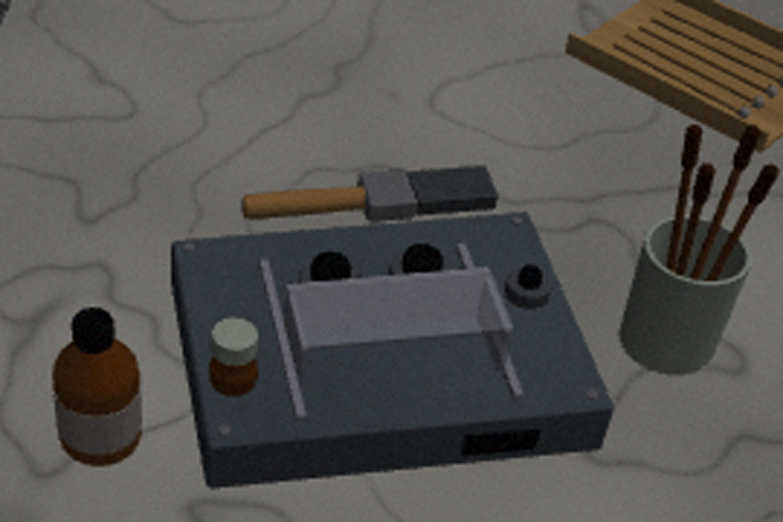

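The guard is open at around (390,300), both caps are up at (330,267) and (422,258), and everything else is undisturbed. The arm is clear, so I'm handing in.

```bash
python3 -c "
from cell import arm
print(arm.close_job())"
```

```text
the job is handed in; nothing more can be done
None
```

The job is handed in: I pushed the guard back to its stop, held both start buttons down together for about 4.5 s at about 34 N total, released them and moved the arm clear; the final picture shows the guard open, both caps up and the other items in place.

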